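# Knock a plaster rosette out of its mould and rack it to dry

## Robot

A 6-joint arm with a two-finger parallel gripper is mounted at the origin on the work surface. World frame = base frame: x ahead of the robot, y to its left, z up, the work surface at z = 0. Lengths are in m, angles in rad, forces in N, time in s.
With the tool pointing down it reaches from about 0.25 to 0.775 m from the base axis. Payload 4 kg.
Tool frame: the origin (TCP) lies at the very end of the fingers, on their centre line; the grasp point (between the pads) lies tcp_to_grasp behind it (tcp_to_grasp is the distance from the TCP to the grasp point, in m); z points along the fingers, y is the line along which they close (so a half turn about z gives the same grasp; the last joint's range is limited). The gripper opens to 94 mm and grips with 3 to 60 N. Pads are 16 mm wide; open, the fingers measure 119 mm over their backs; the gripper's body (75 mm by 177 mm) begins 78 mm behind the grasp point.
Start: joints at [-1.387, 0.087, 1.371, -0, 1.684, -0.103], TCP at [0.156, -0.528, 0.206] pointing down, gripper open.
Joint ranges: [-3.1, 3.1], [-0.76, 2.03], [0.27, 2.55], [-1.08, 4.22], [0.17, 2.65], [-2.57, 2.57]. Speed limits (rad/s): [2.79, 2.79, 3.14, 3.14, 3.14, 3.14].

## Interface

Orientations are given as [roll, pitch, yaw] about the fixed x, y, z axes, in that order (R = Rz(yaw) Ry(pitch) Rx(roll)).
In Python, from workcell import get_obs, camera, finish_job, tcp_to_grasp gives the robot as it stands.
- The arm moves only by the shell command python3 -m creep 'ROWS' [FORCE]. ROWS is JSON, a list of rows, each an object of numbers: "ax", "ay", "az": the turn, a rotation vector about the world's x, y, z in rad; "x", "y", "z": the shift along the world's x, y, z in mm; "fingers": the closure, from -1 (fully open) to 1 (shut), so that 0 is half open. A call has exactly 10 rows; each row shifts and turns the commanded pose from where the row before left it; what a row does not reach is not made up. A row lasts 1/8 s, in which the tool goes at most 62.5 mm and 10.7 degrees, less where a joint would pass 70% of its speed; a pose out of reach is approached as far as the arm can. A call is refused whole if a number of a shift passes 62.5 or a number of a turn 0.188, either way. A call with a gripper value outside its range is refused whole. The fingers move at their own pace and stop on an object; FORCE is the grip in N (left out, the last holds). Time passes only in rows, so rows that do not move let the fingers close, or fill a call up. It gives the time, the measured TCP pose, the force, the opening and the grip force at its end, in the units of the state.
- get_obs(): the state, without advancing time (a new reading comes with each control period).
- camera(name): name is "scene" or "top" or "wrist"; returns a dict with "img" (480x640x3 uint8, red, green, blue), "depth" (480x640 float32, m along the optical axis (not along the pixel's ray), 0 where there is no reading), "fov_y" (degrees; the focal length in pixels is half the picture's height over the tangent of half this angle, whatever the lens; pixels are square), "cx", "cy" (the principal point, pixels), "R" (3x3) and "t" (3): a world point X has camera coordinates R X + t. Camera axes: x right, y down, z forward; pixel columns grow to the right and rows downward; lengths in m; the calibration is good to about 2 mm. The wrist camera is an equidistant fisheye: a pixel r from the principal point sees the ray r / f radians off the axis. A picture is of the moment at which its call begins.
- finish_job(): hands the job in; it is judged then, once.
The state is a dict: "time": time; "joint_pos": joint angles; "joint_velocities": joint speeds; "effort": joint torques, N m; "tool_pos": TCP position; "tcp_rot": TCP orientation; "contact_force": force on the tool from outside, world axes, zero at the start; "torque": the same for the moment, N m; "width": finger opening in m; "grasp_force": force on a finger pad.
Only numpy, scipy, OpenCV 4.12 (cv2) and the standard library are available. Lean on these libraries where they do the work, as an engineer would, in place of code of your own. Each camera call takes 0.05 s, during which the arm holds its last target. There are 200 camera calls.

## Task

Demould the plaster rosette: swing the keeper bar well aside so that it clears the mould cavity, lift the knockout rod by its side knob to push the stuck rosette up out of the cavity, then take the rosette and set it gently, face up, on the cardboard slip in the free bay of the drying rack. Leave the keeper bar swung aside and the knockout rod pushed fully back down, and do not disturb the two finished rosettes, the bowl, the jar or the spatula.

Things in the scene. Friction and masses are not known exactly. Their poses are not given: they have to be found in the camera images.
- mould: Grey mould block, 130 x 130 x 50 mm, fixed on a steel stand, sloping 30 degrees, low edge to the robot. Origin: centre of its underside; z is the block's slanted normal (leans 30 degrees from vertical towards the robot), x up the slope, y level to the left. Top face at z = 50 mm; a round cavity 63 mm across, 33 mm deep in its middle, floor at z = 17 mm with a hole for the knockout rod.
- casting: White plaster rosette stuck in the mould: disc 60 mm across, 32 mm high, petals on top, about 110 g. Origin: centre of its flat underside; z out of its face. It sits on the cavity floor, top 1 mm below the mould face; sprung balls in the wall grip it until raised about 19 mm. With the knockout fully up 23 mm of it stand out of the face, 9 mm are still in.
- keeper (a joint): Angle (rad) of the steel keeper bar, which swivels about mould z on a pin at mould x = 52, y = 0 mm. 0: points to mould -x, across the cavity; 1.57: points to mould -y; limit 2.0. Starts at 0 to 0.3; light friction, stays where left. Clears the cavity from 0.9; about 1.5 leaves room for fingers. Bar 14 mm wide, 7 mm thick, its underside 3 mm above the mould face.
- keeper_knob (a point): Top centre of the dark round upright knob near the end of the keeper bar: 16 mm in diameter, standing 34 mm up from the bar along mould z, 100 mm from the pivot pin. The top is at mould z = 94 mm.
- knockout (a joint): Travel (m) of the knockout rod along mould z: 0 = home, just below the cavity floor; 0.024 = fully up. A cross arm under the block carries its knob beside the block on the mould +y side. Friction holds it where left, also under the rosette. Lifting takes about 9 N alone, 14 to 20 N with the stuck rosette; pushing down about 5 N.
- knockout_knob (a point): Top centre of the knockout's black round knob: 26 mm in diameter, 32 mm tall (below it a 12 mm stem), axis along mould z, at mould x = 0, y = 130 mm (65 mm outside the block's +y side). Its top is at mould z = 44 mm when home, 68 mm when fully up.
- rack: Low wooden drying rack, 300 x 110 mm, fixed on the bench, long side along its x axis. Origin: centre of its underside on the bench. Its floor is at z = 20 mm; three bays 96 mm apart along x (centres at x = -96, 0 and 96 mm, y = 0). Long edges at y = +-51 mm have lips 6 mm above the floor, 4 mm ridges separate the bays.
- slip: Thin square cardboard slip, 76 x 76 mm, lying in the one free bay of the rack. Origin: its centre, at the rack's floor (20 mm above the bench); fixed. Its yaw is the rack's.
- done_a: Finished plaster rosette, same shape as the stuck one (60 mm across, 32 mm high), loose in a bay of the rack. Origin: centre of its underside. Leave alone.
- done_b: Another finished plaster rosette, likewise, in another bay. Leave alone.
- bowl: Black rubber mixing bowl, 130 mm across and 65 mm high, on the bench. Origin: centre of its underside. Leave alone.
- jar: White jar with grey lid, 72 mm across, 100 mm high. Origin: centre of its underside. Leave alone.
- spatula: Spatula lying on the bench beside the rack, on its far left. Leave alone.
Not all that is in view belongs to the job. Leave any blue or red look-alike of the casting alone.

How it is judged:
By the outcome, as a careful person would: the job done as asked, in the order asked, and still so for the second after the job is handed in, with the robot touching nothing.
It also fails if it takes over 61 s, if anything falls off the work surface, if the arm or the gripper's body presses on something with over 40 N, if the wrist force passes 120 N, or if a joint passes its speed limit or range.

## Working session

There is one attempt and no reset: what is moved stays moved. The work goes in short steps, Python scripts to look and compute and a shell command to move; the robot and the scene stay as the last step left them, time stands still between calls to the robot, and variables do not carry over. Pictures are saved under pics/ and viewed, at most 10 in all, crops included, and the job is handed in when it is done.

```bash
ls; mkdir -p pics; python3 - <<'E'
from workcell import get_obs,camera,tcp_to_grasp
import cv2,numpy as np,pickle
print(tcp_to_grasp,get_obs())
d={}
for n in("scene","top"):
    c=camera(n);d[n]=c;cv2.imwrite(f"pics/{n}0.png",c["img"][:,:,::-1]);print(n,c["fov_y"],c["cx"],c["cy"],c["R"],c["t"])
pickle.dump(d,open("d0.pkl","wb"))
E
```

```text
pics
0.0188 {'time': 0.0, 'joint_pos': array([-1.38712101e+00,  8.79382955e-02,  1.37225361e+00, -3.21984359e-05,
        1.68356774e+00, -1.03101437e-01]), 'joint_velocities': array([ 0.00014973,  0.00013846,  0.0008329 ,  0.00053101, -0.00065296,
       -0.00136087]), 'effort': array([-1.97840985e-03, -3.40184391e+01, -3.02429867e+01,  7.16269319e-02,
        3.29552300e-02, -1.49746807e-04]), 'tool_pos': array([ 0.15545836, -0.52700593,  0.20431362]), 'tcp_rot': array([-3.13943387e+00, -1.91192931e-04,  2.86772957e-01]), 'contact_force': array([-0.79735183, -0.22771562,  0.99359484]), 'torque': array([-0.0112841 ,  0.00532026, -0.02379803]), 'grasp_force': 0.0, 'width': 0.09418122343974979}
scene 54.70007617939777 314.36822875832115 242.77732558668106 [[ 0.24891897  0.96846084 -0.01108841]
 [ 0.82560684 -0.2181598  -0.52036491]
 [-0.50637209  0.12037403 -0.85387201]] [-0.15209262 -0.40526431  1.30195857]
top 48.26701119170139 312.5128731729056 238.97705598443721 [[ 0.02484052 -0.99958909  0.01430352]
 [-0.9856796  -0.026877   -0.16647331]
 [ 0.16678934 -0.00996341 -0.98594221]] [-0.00486223  0.56456519  1.20135207]
```

View pics/scene0.png

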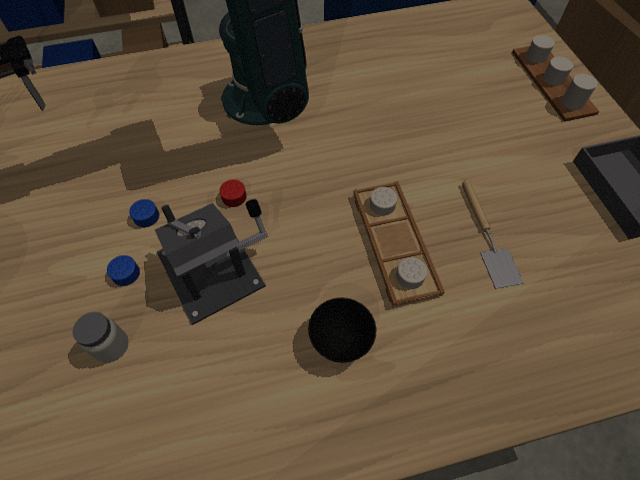

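View pics/top0.png

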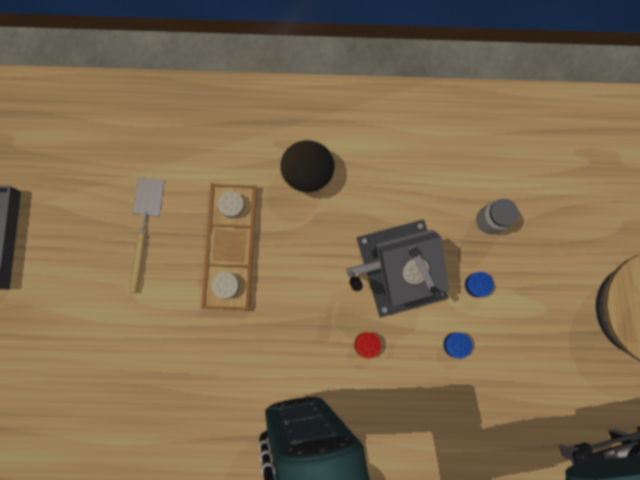

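The scene view has the mould at about (200,240), the keeper knob near (168,212), the knockout knob at (253,208) and the rack at (395,240) with its middle bay free. In the top view the casting is at (415,270), the knockout knob at (355,283), the keeper knob near (440,293) and the free bay at (231,246). Next I'll zoom in on the mould and set up the helpers.

```bash
cat > h.py <<'E'
import numpy as np,cv2
def f(c): return 240/np.tan(np.radians(c["fov_y"])/2)
def cloud(c):
    v,u=np.mgrid[0:480,0:640];z=c["depth"]
    P=np.stack([(u-c["cx"])/f(c)*z,(v-c["cy"])/f(c)*z,z],-1)
    return (P-c["t"])@c["R"]
def ray(c,u,v):
    d=np.array([(u-c["cx"])/f(c),(v-c["cy"])/f(c),1.])@c["R"]; return -c["R"].T@c["t"],d
def onz(c,u,v,z):
    o,d=ray(c,u,v);return o+d*(z-o[2])/d[2]
def proj(c,X):
    q=c["R"]@np.asarray(X)+c["t"];return q[0]/q[2]*f(c)+c["cx"],q[1]/q[2]*f(c)+c["cy"]
def tri(c1,p1,c2,p2):
    A=np.zeros((3,3));b=np.zeros(3);r=[]
    for c,p in((c1,p1),(c2,p2)):
        o,d=ray(c,*p);d/=np.linalg.norm(d);M=np.eye(3)-np.outer(d,d);A+=M;b+=M@o;r.append((M,o))
    X=np.linalg.solve(A,b);return X,[np.linalg.norm(M@(X-o)) for M,o in r]
E
python3 - <<'E'
from h import *
import pickle
d=pickle.load(open("d0.pkl","rb"))
t,s=d["top"],d["scene"]
a=cv2.resize(t["img"][215:325,340:455],(400,383),interpolation=cv2.INTER_CUBIC)
b=cv2.resize(s["img"][185:325,145:285],(400,400),interpolation=cv2.INTER_CUBIC)
im=np.zeros((400,800,3),np.uint8);im[:383,:400]=a;im[:,400:]=b
cv2.imwrite("pics/z0.png",im[:,:,::-1])
P=cloud(t)
for n,(u,v) in dict(cast=(415,270),kk=(355,283),slip=(231,246),kn=(437,293),bowl=(307,166)).items(): print(n,P[v,u])
print(np.array2string(P[225:310:7,350:455:8,2],precision=3))
Ps=cloud(s);print("scene kk",Ps[208,253],"kn",Ps[212,168])
# finished rosettes / slip
print(onz(t,231,246,.02),onz(s,397,240,.02))
E
```

```text
cast [ 0.48700098 -0.20937728  0.14416005]
kk [ 0.45622293 -0.08192411  0.14077884]
slip [0.54684943 0.20236261 0.02076684]
kn [ 0.43839535 -0.25284927  0.15604211]
bowl [0.75400411 0.02755275 0.00456997]
[[-2.945e-03  3.068e-03 -2.726e-03  2.529e-03  2.508e-03  1.833e-03
   9.808e-03  1.094e-02  7.843e-03  1.757e-02 -4.837e-04  6.441e-04
   1.356e-03  4.805e-03]
 [ 3.657e-03  4.461e-03 -1.333e-03  7.888e-03  6.821e-03  7.263e-03
   5.466e-03  6.445e-03  1.259e-02  1.313e-01  1.429e-01 -2.347e-03
   6.167e-03  1.586e-03]
 [ 3.757e-03  1.124e-02  1.499e-02  1.032e-02  8.232e-03  6.209e-03
   1.369e-01  1.469e-01  1.563e-01  1.637e-01  1.704e-01  1.665e-01
  -2.081e-03  4.457e-03]
 [ 2.432e-03  1.995e-03  1.459e-03  1.374e-02  1.488e-01  1.542e-01
   1.678e-01  1.707e-01  1.815e-01  1.616e-01  1.637e-01  1.555e-01
   3.465e-03  2.856e-04]
 [ 4.683e-04  2.366e-03  2.651e-03  4.252e-02  1.739e-01  1.717e-01
   1.632e-01  1.646e-01  1.747e-01  1.577e-01  1.560e-01  1.524e-01
   2.015e-03  2.587e-03]
 [ 5.155e-03 -1.006e-03  9.238e-03  5.496e-03  1.445e-01  1.608e-01
   1.632e-01  1.562e-0
[... 656 characters left out ...]
  1.147e-01  1.305e-01  1.105e-01
   1.114e-01  7.132e-04]
 [ 4.004e-03 -1.176e-03 -4.847e-04  7.061e-03  5.870e-03  1.180e-01
   1.164e-01  1.161e-01  1.146e-01  1.096e-01  1.123e-02  1.527e-01
   7.039e-03 -4.938e-03]
 [ 2.685e-03  1.140e-03 -2.531e-03 -9.188e-04  9.708e-03  4.504e-03
   1.061e-01  5.583e-03  6.709e-03  9.910e-03  4.773e-03  4.391e-03
   3.565e-03  4.208e-03]
 [-6.444e-05  2.219e-03  1.406e-03  1.414e-03  2.109e-02  7.349e-03
   1.272e-02  4.588e-03  5.656e-04  3.499e-03 -1.068e-03  3.088e-03
   1.078e-03  4.344e-03]]
scene kk [ 0.46202685 -0.08965406  0.1283219 ] kn [ 0.44477397 -0.25443359  0.15050311]
[0.54696565 0.2024724  0.02      ] [0.5502798  0.20541891 0.02      ]
```

View pics/z0.png

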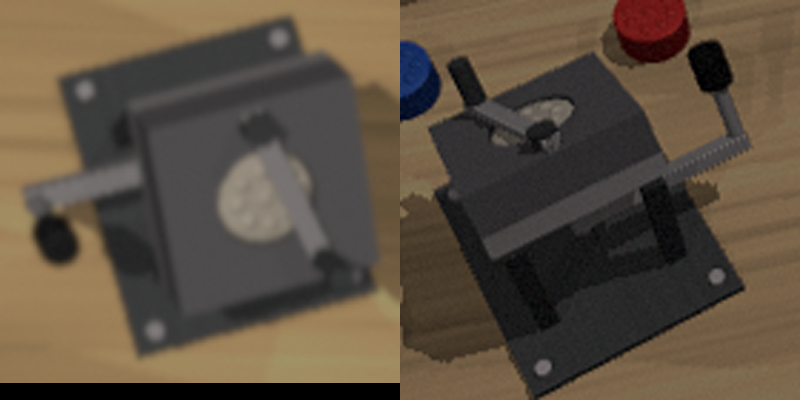

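The zoom shows the keeper pointing low and right, at about 0.2 rad, with its knob's top near zoom-left (328,258) and zoom-right (459,66). The pivot is at (262,127) left and the knockout knob at (56,240) left / (707,50) right. Next is the mould plane and outline.

```bash
cat > m.py <<'E'
from h import *
import pickle
from scipy.optimize import least_squares
d=pickle.load(open("d0.pkl","rb"));t,s=d["top"],d["scene"]
def frame(yaw):
    x=np.array([np.cos(yaw)*np.cos(np.pi/6),np.sin(yaw)*np.cos(np.pi/6),.5])
    y=np.array([-np.sin(yaw),np.cos(yaw),0]);return np.stack([x,y,np.cross(x,y)],1)
E
cat > a.py <<'E'
from m import *
pts=[]
for c in(t,s):
    P=cloud(c);m=(P[...,2]>.09)&(abs(P[...,0]-.49)<.09)&(abs(P[...,1]+.205)<.075)&(c["depth"]>0)
    pts.append(P[m])
for k,Q in [("top",pts[0]),("scene",pts[1]),("both",np.vstack(pts))]:
    r=least_squares(lambda p:(Q-[.49,-.2,.14])@frame(p[0])[:,2]-p[1],[.2,0],loss="soft_l1",f_scale=.002)
    e=r.fun; 
    # free plane
    r3=least_squares(lambda p:Q[:,2]-p[0]-p[1]*(Q[:,0]-.49)-p[2]*(Q[:,1]+.2),[.14,.5,0],loss="soft_l1",f_scale=.002)
    print(k,len(Q),r.x,np.median(abs(e)),"free slope",np.degrees(np.arctan(np.hypot(*r3.x[1:]))),np.arctan2(r3.x[2],r3.x[1]))
yaw,off=r.x
F=frame(yaw)
for c,P in((t,pts[0]),(s,pts[1])):
    q=(P-[.49,-.2,.14])@F; q=q[abs(q[:,2]-off)<.006]
    rc=cv2.minAreaRect((q[:,:2]*1000).astype(np.float32));print(rc)
tp={"pivot":((262,127),(543,132)),"knob":((328,258),(459,66)),"kk":((56,235),(708,50))}
for n,(a,b) in tp.items():
    X,e=tri(t,(340+a[0]*115/400,215+a[1]*110/383),s,(145+(b[0]-400)*.35,185+b[1]*.35));print(n,X,e)
E
python3 a.py
```

```text
top 3997 [0.26322991 0.00281087] 0.002197003371283941 free slope 27.502338682309222 0.25042334066439265
scene 3776 [0.2188648  0.00190122] 0.006996982043289338 free slope 12.179800762117024 0.10096339956384195
both 7773 [0.26187632 0.00272943] 0.003530011431725911 free slope 20.90897064335397 0.18192918335208655
((-6.98419189453125, -11.086936950683594), (134.05831909179688, 131.42776489257812), 1.6362528800964355)
((-11.012992858886719, -13.795722961425781), (137.90057373046875, 130.08587646484375), 1.3055211305618286)
pivot [ 0.52209396 -0.20392806  0.17640828] [np.float64(0.00017921391235093892), np.float64(0.0001792139123509855)]
knob [ 0.44573735 -0.25033416  0.16391268] [np.float64(0.0048111782168949405), np.float64(0.004811178216895056)]
kk [ 0.45724837 -0.08601612  0.13983013] [np.float64(0.001679358506245337), np.float64(0.0016793585062453743)]
```

```bash
cat > b.py <<'E'
from m import *
yaw=.255;F=frame(yaw);n=F[:,2];p0=np.array([.49,-.2,.14])+.0027*n
def onpl(c,u,v,dz=0):
    o,dd=ray(c,u,v);return o+dd*((p0+n*dz-o)@n)/(dd@n)
C=[]
for nm,c,(x0,y0,x1,y1) in(("top",t,(395,250,435,290)),("scene",s,(160,205,215,250))):
    g=c["img"][y0:y1,x0:x1].astype(int); m=(g.min(-1)>95)&(g[...,0]-g[...,2]>12)
    m=m.astype(np.uint8); k,l,st,_=cv2.connectedComponentsWithStats(m)
    v,u=np.where(m>0)
    q=np.array([(onpl(c,a+x0,b+y0,-.003)) for a,b in zip(u,v)])
    cc,r=cv2.minEnclosingCircle(((q-p0)@F*1000).astype(np.float32)[:,:2]);X=p0+F@np.array([cc[0]/1000,cc[1]/1000,-.001])
    print(nm,len(u),"casting top centre",X,r); C.append(X)
    d_=(c["img"].max(-1)<28)
# overlay
X=np.mean(C,0);O=X-F@[0,0,.049];print("O",O)
np.save("O.npy",O)
def pr(c,p): return proj(c,O+F@(np.array(p)/1000))
ims=[]
for c,(x0,y0),k in((t,(335,215),3.3),(s,(145,185),2.85)):
    im=cv2.resize(c["img"][y0:y0+120 if k>3 else y0+140,x0:x0+120 if k>3 else x0+140],(396,396),interpolation=cv2.INTER_CUBIC);k=396/(120 if k>3 else 140)
    L=lambda ps,col:cv2.polylines(im,[np.array([((a-x0+.5)*k,(b-y0+.5)*k) for a,b in (pr(c,p) for p in ps)]).astype(np.int32)],True,col,1)
    L([(65,65,50),(-65,65,50),(-65,-65,50),(65,-65,50)],(0,255,0))
    th=np.linspace(0,2*np.pi,40)
    L([(31.5*np.cos(a),31.5*np.sin(a),50) for a in th],(255,0,0))
    L([(13*np.cos(a),130+13*np.sin(a),44) for a in th],(255,255,0));L([(13*np.cos(a),130+13*np.sin(a),12) for a in th],(255,255,0))
    for A,col in((.1,(0,255,255)),(.2,(255,0,255)),(.3,(255,255,255))):
        L([(52-100*np.cos(A)+8*np.cos(a),-100*np.sin(A)+8*np.sin(a),94) for a in th],col)
    L([(52+5*np.cos(a),5*np.sin(a),62) for a in th],(0,255,0))
    ims.append(im)
cv2.imwrite("pics/ov.png",np.hstack(ims)[:,:,::-1])
E
python3 b.py
```

```text
Traceback (most recent call last):
  File "b.py", line 11, in <module>
    cc,r=cv2.minEnclosingCircle(((q-p0)@F*1000).astype(np.float32)[:,:2]);X=p0+F@np.array([cc[0]/1000,cc[1]/1000,-.001])
         ~~~~~~~~~~~~~~~~~~~~~~^^^^^^^^^^^^^^^^^^^^^^^^^^^^^^^^^^^^^^^^^^
cv2.error: OpenCV(4.12.0) /io/opencv/modules/imgproc/src/shapedescr.cpp:201: error: (-215:Assertion failed) count >= 0 && (depth == CV_32F || depth == CV_32S) in function 'minEnclosingCircle'
```

```bash
sed -i 's/minEnclosingCircle(((q-p0)@F\*1000).astype(np.float32)\[:,:2\])/minEnclosingCircle(np.ascontiguousarray(((q-p0)@F*1000)[:,:2],dtype=np.float32))/' b.py; python3 b.py
```

```text
top 381 casting top centre [ 0.48521482 -0.21195633  0.13754835] 29.524097442626953
scene 28 casting top centre [ 0.46969541 -0.20990861  0.12917618] 19.499858856201172
O [ 0.50116286 -0.20475246  0.09092702]
```

View pics/ov.png

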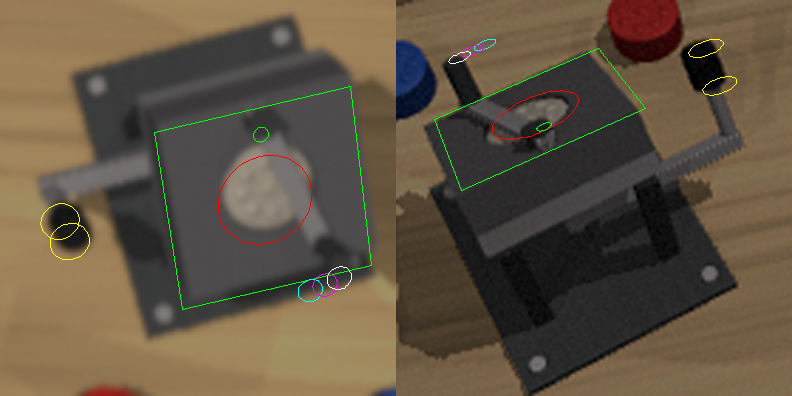

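The overlay lands well in the scene view, but in the top view the casting and low edge sit about 8 mm higher. I'll pick the corners on a contrast-boosted crop and triangulate.

```bash
python3 - <<'E'
from m import *
ims=[]
for c,(x0,y0),w in((t,(345,225),107),(s,(150,192),107)):
    im=c["img"][y0:y0+w,x0:x0+w].astype(float);im=(np.clip(im/150,0,1)**.6*255).astype(np.uint8)
    im=cv2.resize(im,(400,400),interpolation=cv2.INTER_LANCZOS4);k=400/w
    for g in range(0,w,10):
        p=int((g+.5)*k)
        cv2.line(im,(p,0),(p,6 if g%50 else 14),(255,255,0),1);cv2.line(im,(0,p),(6 if g%50 else 14,p),(255,255,0),1)
    ims.append(im)
cv2.imwrite("pics/c.png",np.hstack(ims)[:,:,::-1])
E
```

```text
(no output)
```

View pics/c.png

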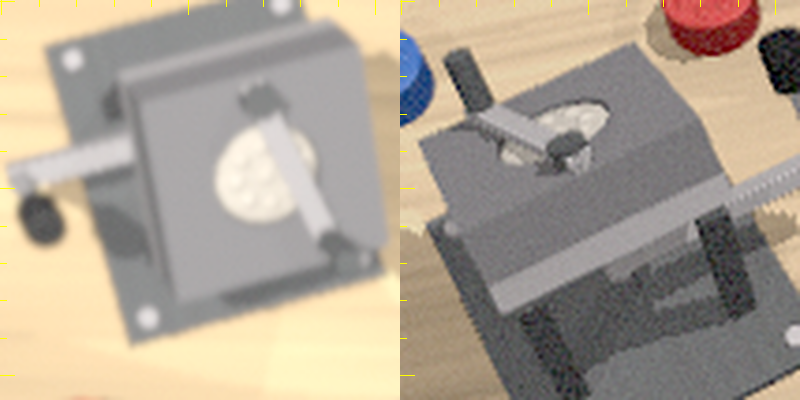

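The crop is clear. In the left (top) view the face corners are (138,101), (358,47), (180,301) and (385,244). In the right (scene) view they are (302,122), (60,232), (234,43) and (20,140) relative to its own half. I'll triangulate these.

```bash
cat > p.py <<'E'
from m import *
k=107/400
T=lambda a:(345+a[0]*k-.5,225+a[1]*k-.5)
S=lambda a:(150+a[0]*k-.5,192+a[1]*k-.5)
pts={(65,65,50):((138,101),(302,122)),(65,-65,50):((358,47),(60,232)),(-65,65,50):((180,301),(234,43)),(-65,-65,50):((385,244),(20,140)),(0,0,49):((266,173),None)}
for m_,(a,b) in pts.items():
    if b: print(m_,*tri(t,T(a),s,S(b)))
def res(p):
    F=frame(p[3]);r=[]
    for m_,(a,b) in pts.items():
        X=p[:3]+F@(np.array(m_)/1000);r+=list(np.array(proj(t,X))-T(a))
        if b: r+=list(np.array(proj(s,X))-S(b))
    return np.array(r)
r=least_squares(res,[.5,-.2,.09,.25],loss="soft_l1")
print(r.x,np.round(r.fun if 0 else res(r.x),1))
np.save("pose.npy",r.x);O=r.x[:3];F=frame(r.x[3])
print("face centre",O+F@[0,0,.05],"kk",O+F@[0,.13,.044])
for n,a,b in(("kk",(40,213),None),("pivot",(262,94),(170,145)),("knob",(347,252),(56,53))):
    if b:
        X,e=tri(t,T(a),s,S(b));print(n,X,e,"mould",(X-O)@F*1000)
    else: print(n,"pred top",proj(t,O+F@[0,.13,.044]),T(a))
for A in(.1,.2,.3,.4):
    X=O+F@[.052-.1*np.cos(A),-.1*np.sin(A),.094];print(A,X,(np.array(proj(t,X))-[344.5,224.5])/k,(np.array(proj(s,X))-[149.5,191.5])/k)
# orthographic-ish direction of bar in the top view
X=[]
for a in((262,94),(333,240)):
    o,dd=ray(t,*T(a));n=F[:,2];q=o+dd*((O+n*.06-o)@n)/(dd@n);X.append((q-O)@F*1000)
print(X,np.arctan2(*(X[0]-X[1])[[1,0]]))
E
python3 p.py
```

```text
(65, 65, 50) [ 0.52056796 -0.13600368  0.17199772] [np.float64(0.002417104633582586), np.float64(0.0024171046335825248)]
(65, -65, 50) [ 0.55467794 -0.25978948  0.17286937] [np.float64(0.0024669776101508855), np.float64(0.0024669776101509354)]
(-65, 65, 50) [ 0.41314732 -0.16900609  0.1090245 ] [np.float64(0.0016848953038169476), np.float64(0.0016848953038169842)]
(-65, -65, 50) [ 0.44938888 -0.28992905  0.1101465 ] [np.float64(0.0026530606828061203), np.float64(0.0026530606828061203)]
[ 0.50857871 -0.20697258  0.09766228  0.27991483] [ 1.2 -0.   1.3 -0.5  1.7 -0.9  0.9  0.8 -0.2  0.4  1.8 -0.3  2.   0.6
  0.6  0.2  1.   0.4]
face centre [ 0.48455174 -0.21387943  0.14096355] kk [ 0.45151938 -0.08811034  0.1357674 ]
kk pred top (np.float64(357.6513652999958), np.float64(285.4778115410882)) (355.2, 281.4775)
pivot [ 0.52486635 -0.20196722  0.1829872 ] [np.float64(0.0010617903320409403), np.float64(0.0010617903320410016)] mould [57.41655236  0.3107048  65.37527013]
knob [ 0.43995727 -0.2539795   0.16532911] [np.float64(0.002625426918165258), np.float64(0.0026254269181652788)] mould [-34.52838101 -26.21905512  98.06989789]
0.1 [ 0.42663065 -0.24091719  0.15531846] [324.52946918 276.66482826] [89.11646475 39.12343236]
0.2 [ 0.43060451 -0.2500587   0.15606534] [341.03007605 269.88566457] [72.13501128 47.70935542]
0.3 [ 0.43533858 -0.25877514  0.15730184] [356.97089205 261.66982581] [55.6814552  56.78485915]
0.4 [ 0.44078555 -0.26697942  0.15901562] [372.20730227 252.09026877] [39.88981752 66.28755905]
[array([ 5.53044642e+01, -2.15402320e-02,  6.00000000e+01]), array([-45.4307096 , -27.67172276,  60.        ])] 0.2678863257109799
```

The pose is consistent: face centre is about (0.4845,-0.214,0.141) and the yaw about 0.28, with an error near 3 mm. I'll move the tilted tool to a stand-off along the mould normal and refine with the wrist camera.

```bash
python3 -m creep '[{"x":26,"y":29,"z":12,"ax":0.0145,"ay":-0.0503},{"x":26,"y":29,"z":12,"ax":0.0145,"ay":-0.0503},{"x":26,"y":29,"z":12,"ax":0.0145,"ay":-0.0503},{"x":26,"y":29,"z":12,"ax":0.0145,"ay":-0.0503},{"x":26,"y":29,"z":12,"ax":0.0145,"ay":-0.0503},{"x":26,"y":29,"z":12,"ax":0.0145,"ay":-0.0503},{"x":26,"y":29,"z":0,"ax":0.0145,"ay":-0.0503},{"x":26,"y":29,"z":0,"ax":0.0145,"ay":-0.0503},{"x":25,"y":29,"z":0,"ax":0.0145,"ay":-0.0503},{"x":25,"y":31,"z":0,"ax":0.0145,"ay":-0.0503}]'
python3 - <<'E'
from workcell import *
import cv2,pickle,numpy as np
c=camera("wrist");o=get_obs();pickle.dump((c,o),open("w1.pkl","wb"))
print(o["tool_pos"],o["tcp_rot"],c["fov_y"],c["cx"],c["cy"],-c["R"].T@c["t"],c["R"])
cv2.imwrite("pics/w1.png",c["img"][:,:,::-1])
E
```

```text
[ 0.15550863 -0.52711955  0.20456197] [-3.13989827e+00 -1.65800513e-04  2.86817807e-01] 65.70646984690485 326.1714700381024 238.45121526203062 [ 0.22574158 -0.5057793   0.38376071] [[ 0.28235066 -0.95930748 -0.00269647]
 [-0.92823024 -0.27391131  0.25171652]
 [-0.24221214 -0.06856938 -0.96779725]]schema error: expected keys ax, ay, az, x, y, z, fingers
```

View pics/w1.png

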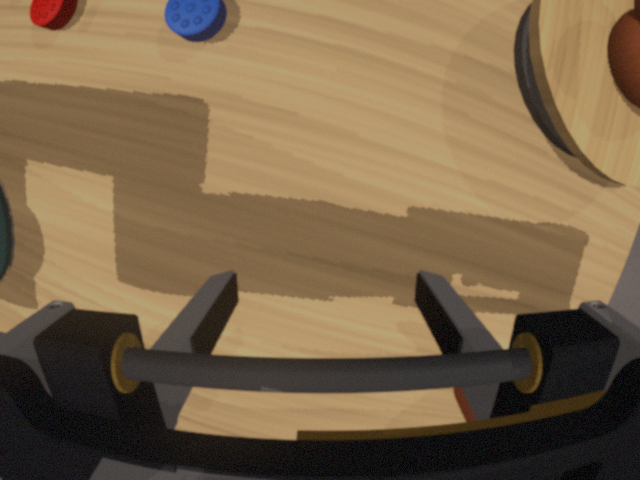

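The call was refused because every row needs all seven keys. The picture is from the start pose and shows only the gripper over the bench, so I'll repeat the move with full rows.

```bash
python3 -m creep '[{"x":26,"y":29,"z":12,"ax":0.0145,"ay":-0.0503,"az":0,"fingers":-1},{"x":26,"y":29,"z":12,"ax":0.0145,"ay":-0.0503,"az":0,"fingers":-1},{"x":26,"y":29,"z":12,"ax":0.0145,"ay":-0.0503,"az":0,"fingers":-1},{"x":26,"y":29,"z":12,"ax":0.0145,"ay":-0.0503,"az":0,"fingers":-1},{"x":26,"y":29,"z":12,"ax":0.0145,"ay":-0.0503,"az":0,"fingers":-1},{"x":26,"y":29,"z":12,"ax":0.0145,"ay":-0.0503,"az":0,"fingers":-1},{"x":26,"y":29,"z":0,"ax":0.0145,"ay":-0.0503,"az":0,"fingers":-1},{"x":26,"y":29,"z":0,"ax":0.0145,"ay":-0.0503,"az":0,"fingers":-1},{"x":25,"y":29,"z":0,"ax":0.0145,"ay":-0.0503,"az":0,"fingers":-1},{"x":25,"y":31,"z":0,"ax":0.0145,"ay":-0.0503,"az":0,"fingers":-1}]'
python3 - <<'E'
from workcell import *
import cv2,pickle,numpy as np
c=camera("wrist");o=get_obs();pickle.dump((c,o),open("w1.pkl","wb"))
print(o["tool_pos"],o["tcp_rot"],-c["R"].T@c["t"])
cv2.imwrite("pics/w2.png",c["img"][:,:,::-1])
E
```

```text
time: 1.4
tool_pos: [0.4141, -0.2345, 0.2772]
tcp_rot: [3.139, -0.525, 0.287]
contact_force: [0.4, -0.3, -0.3]
width: 0.0938
grasp_force: 0.0
[ 0.41505119 -0.23096513  0.2770139 ] [-3.14127675 -0.5277849   0.2894198 ] [ 0.38856827 -0.24061632  0.46903476]
```

View pics/w2.png

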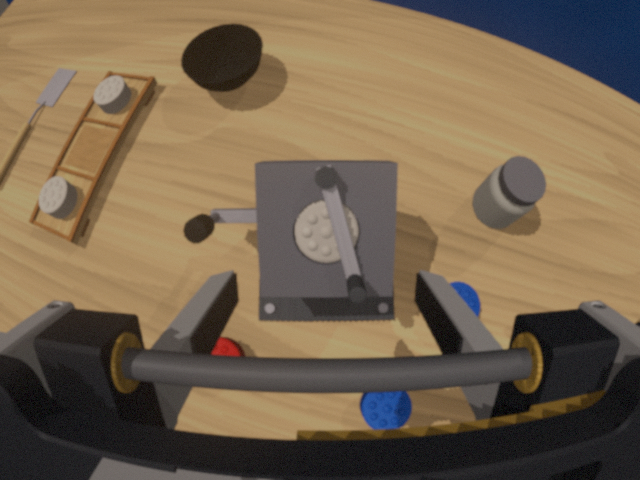

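The wrist view is clear. The face corners are (256,163), (398,161), (260,298) and (394,297), the casting centre is (325,231), the pivot (326,178), the keeper knob top about (357,287) and the knockout knob (198,228).

```bash
cat >> h.py <<'E'
def fproj(c,X):
    q=c["R"]@np.asarray(X)+c["t"];r=np.hypot(q[0],q[1]);th=np.arctan2(r,q[2]);return np.array([c["cx"]+f(c)*th*q[0]/r,c["cy"]+f(c)*th*q[1]/r])
def fray(c,u,v):
    a=np.array([u-c["cx"],v-c["cy"]]);r=np.hypot(*a);th=r/f(c);d=np.array([*(np.sin(th)*a/r),np.cos(th)]);return -c["R"].T@c["t"],d@c["R"]
E
cat > q.py <<'E'
from m import *
c,o=pickle.load(open("w1.pkl","rb"))
# casting centroid by mask
g=c["img"][190:275,285:370].astype(int);m=(g.min(-1)>100)
print("white",m.sum())
v,u=np.where(m);cc,r=cv2.minEnclosingCircle(np.stack([u,v],1).astype(np.float32));cu,cv_=cc[0]+285,cc[1]+190;print("cast px",cu,cv_,r)
pts={(65,65,50):(256,163),(65,-65,50):(398,161),(-65,65,50):(260,298),(-65,-65,50):(394,297),(0,0,49):(325.5,231)}
def res(p):
    F=frame(p[3]);return np.concatenate([fproj(c,p[:3]+F@(np.array(k)/1000))-b for k,b in pts.items()])
r=least_squares(res,[.5,-.2,.09,.28]);print(r.x,np.round(r.fun,1))
p=r.x;np.save("pose.npy",p);O=p[:3];F=frame(p[3])
print("face",O+F@[0,0,.05]);
for n,X in dict(pivot=(52,0,60),kk=(0,130,44),kkb=(0,130,12)).items(): print(n,fproj(c,O+F@(np.array(X)/1000)))
for A in(.2,.25,.3,.35): print(A,fproj(c,O+F@[.052-.1*np.cos(A),-.1*np.sin(A),.094]))
P=(lambda z:None)
Rt=F.T
from scipy.spatial.transform import Rotation as R
Rw=R.from_euler("xyz",o["tcp_rot"]).as_matrix();print("tool axes in mould\n",np.round(Rt@Rw,3),"tcp mould",(o["tool_pos"]-O)@F*1000)
E
python3 q.py
```

```text
white 3581
cast px 339.9582977294922 232.23860549926758 45.89781951904297
[ 0.50554415 -0.2073676   0.09825416  0.2918684 ] [-2.  -0.5  0.7  0.7  0.7 -0.8 -0.7 -0.7  1.3  1. ]
face [ 0.48160145 -0.21456115  0.14155543]
pivot [326.55644084 176.60268065]
kk [193.35621693 231.8882089 ]
kkb [203.34330124 224.78838055]
0.2 [350.90920719 297.42863952]
0.25 [356.69292837 296.13782108]
0.3 [362.41086191 294.57444972]
0.35 [368.05050421 292.74147455]
tool axes in mould
 [[ 1.    -0.002  0.004]
 [-0.002 -1.    -0.001]
 [ 0.004  0.001 -1.   ]] tcp mould [  8.4447441    3.43909085 201.53838704]
```

The wrist fit puts the face centre within 3 mm of the earlier estimate, and the tool axes line up with the mould axes. Next I'll descend over the keeper knob (angle about 0.25) and close lightly.

```bash
cat > w.py <<'E'
import sys,numpy as np
from m import frame
from workcell import get_obs
p=np.load("pose.npy");O=p[:3];F=frame(p[3]);o=get_obs()
cur=(o["tool_pos"]-O)@F*1000
print("t",o["time"],"tcp mould",cur.round(1),"force mould",(o["contact_force"]@F).round(1),"w",o["width"],"gf",o["grasp_force"],"rot",o["tcp_rot"].round(3),"world",o["tool_pos"].round(4))
for a in sys.argv[1:]:
    q=np.array(eval(a),float);print(a,"world delta",(F@(q-cur)).round(1));cur=q
E
python3 -m creep '[{"x":3,"y":-2.5,"z":-16,"ax":0,"ay":0,"az":0,"fingers":0},{"x":3,"y":-2.5,"z":-16,"ax":0,"ay":0,"az":0,"fingers":0},{"x":3,"y":-2.5,"z":-16,"ax":0,"ay":0,"az":0,"fingers":0},{"x":3,"y":-2.5,"z":-16,"ax":0,"ay":0,"az":0,"fingers":0},{"x":3,"y":-2.5,"z":-16,"ax":0,"ay":0,"az":0,"fingers":0},{"x":3,"y":-2.5,"z":-16,"ax":0,"ay":0,"az":0,"fingers":0},{"x":3,"y":-2.5,"z":-16,"ax":0,"ay":0,"az":0,"fingers":0},{"x":3,"y":-2,"z":-14,"ax":0,"ay":0,"az":0,"fingers":0},{"x":3,"y":-1.5,"z":-14,"ax":0,"ay":0,"az":0,"fingers":0},{"x":0,"y":0,"z":0,"ax":0,"ay":0,"az":0,"fingers":0}]' 15
python3 w.py '(-45,-24.7,68)'
```

```text
time: 2.7
tool_pos: [0.4402, -0.2559, 0.1359]
tcp_rot: [3.141, -0.523, 0.286]
contact_force: [-0.2, -0.1, -0.6]
width: 0.0471
grasp_force: 0.0
t 2.7 tcp mould [-47.4 -27.7  70.8] force mould [-0.5 -0.  -0.4] w 0.04714991593946219 gf 0.0 rot [ 3.141 -0.523  0.286] world [ 0.4402 -0.2559  0.1359]
(-45,-24.7,68) world delta [ 2.5  3.9 -1.2]
```

```bash
python3 -m creep '[{"x":2,"y":2,"z":0,"ax":0,"ay":0,"az":0,"fingers":1},{"x":0,"y":0,"z":0,"ax":0,"ay":0,"az":0,"fingers":1},{"x":0,"y":0,"z":0,"ax":0,"ay":0,"az":0,"fingers":1},{"x":0,"y":0,"z":0,"ax":0,"ay":0,"az":0,"fingers":1},{"x":0,"y":0,"z":0,"ax":0,"ay":0,"az":0,"fingers":1},{"x":0,"y":0,"z":0,"ax":0,"ay":0,"az":0,"fingers":1},{"x":0,"y":0,"z":0,"ax":0,"ay":0,"az":0,"fingers":1},{"x":0,"y":0,"z":0,"ax":0,"ay":0,"az":0,"fingers":1},{"x":0,"y":0,"z":0,"ax":0,"ay":0,"az":0,"fingers":1},{"x":0,"y":0,"z":0,"ax":0,"ay":0,"az":0,"fingers":1}]' 15
python3 w.py '(52-100*np.cos(.45),-100*np.sin(.45),70)' '(52-100*np.cos(.65),-100*np.sin(.65),70)'  '(52-100*np.cos(.85),-100*np.sin(.85),70)' '(52-100*np.cos(1.05),-100*np.sin(1.05),70)' '(52-100*np.cos(1.25),-100*np.sin(1.25),70)' '(52-100*np.cos(1.45),-100*np.sin(1.45),70)' '(52-100*np.cos(1.65),-100*np.sin(1.65),70)'
```

```text
time: 3.95
tool_pos: [0.4428, -0.2547, 0.1379]
tcp_rot: [3.137, -0.524, 0.288]
contact_force: [-1.2, 0.9, 4.0]
width: 0.0157
grasp_force: 15.0
t 3.95 tcp mould [-44.  -27.2  71.2] force mould [1.2 1.2 3.9] w 0.015726150398764162 gf 15.006623268127441 rot [ 3.137 -0.524  0.288] world [ 0.4428 -0.2547  0.1379]
(52-100*np.cos(.45),-100*np.sin(.45),70) world delta [ 10.2 -13.9   1.9]
(52-100*np.cos(.65),-100*np.sin(.65),70) world delta [ 13.6 -13.7   5.2]
(52-100*np.cos(.85),-100*np.sin(.85),70) world delta [ 15.5 -10.6   6.8]
(52-100*np.cos(1.05),-100*np.sin(1.05),70) world delta [16.8 -7.1  8.1]
(52-100*np.cos(1.25),-100*np.sin(1.25),70) world delta [17.5 -3.3  9.1]
(52-100*np.cos(1.45),-100*np.sin(1.45),70) world delta [17.4  0.7  9.7]
(52-100*np.cos(1.65),-100*np.sin(1.65),70) world delta [16.7  4.6 10. ]
```

Gripped, with the 15.7 mm width matching the 16 mm knob. Now I'll swing it along the arc.

```bash
python3 -m creep '[{"x":10,"y":-14,"z":3,"ax":0,"ay":0,"az":0,"fingers":1},{"x":13.5,"y":-13.5,"z":5,"ax":0,"ay":0,"az":0,"fingers":1},{"x":15.5,"y":-10.5,"z":7,"ax":0,"ay":0,"az":0,"fingers":1},{"x":17,"y":-7,"z":8,"ax":0,"ay":0,"az":0,"fingers":1},{"x":17.5,"y":-3.5,"z":9,"ax":0,"ay":0,"az":0,"fingers":1},{"x":17.5,"y":0.5,"z":9.5,"ax":0,"ay":0,"az":0,"fingers":1},{"x":8,"y":2,"z":5,"ax":0,"ay":0,"az":0,"fingers":1},{"x":8,"y":2,"z":5,"ax":0,"ay":0,"az":0,"fingers":1},{"x":0,"y":0,"z":0,"ax":0,"ay":0,"az":0,"fingers":1},{"x":0,"y":0,"z":0,"ax":0,"ay":0,"az":0,"fingers":1}]' 15
python3 w.py '(55,-98,71)'
```

```text
time: 5.2
tool_pos: [0.5493, -0.299, 0.1891]
tcp_rot: [3.137, -0.523, 0.288]
contact_force: [-3.9, -1.4, 5.0]
width: 0.0155
grasp_force: 15.0
t 5.2 tcp mould [  58.9 -100.4   70.9] force mould [-1.1 -0.2  6.4] w 0.015535217911175042 gf 15.00439167022705 rot [ 3.137 -0.523  0.288] world [ 0.5493 -0.299   0.1891]
(55,-98,71) world delta [-4.   1.3 -1.8]
```

```bash
python3 -m creep '[{"x":0,"y":0,"z":0,"ax":0,"ay":0,"az":0,"fingers":0},{"x":0,"y":0,"z":0,"ax":0,"ay":0,"az":0,"fingers":0},{"x":0,"y":0,"z":0,"ax":0,"ay":0,"az":0,"fingers":0},{"x":0,"y":0,"z":0,"ax":0,"ay":0,"az":0,"fingers":0},{"x":-5,"y":-1.5,"z":9,"ax":0,"ay":0,"az":0,"fingers":0},{"x":-5,"y":-1.5,"z":9,"ax":0,"ay":0,"az":0,"fingers":0},{"x":-5,"y":-1.5,"z":9,"ax":0,"ay":0,"az":0,"fingers":0},{"x":-5,"y":-1.5,"z":9,"ax":0,"ay":0,"az":0,"fingers":0},{"x":-5,"y":-1.5,"z":9,"ax":0,"ay":0,"az":0,"fingers":0},{"x":-5,"y":-1.5,"z":9,"ax":0,"ay":0,"az":0,"fingers":0}]' 15
python3 w.py '(0,130,120)' '(0,130,17)'
```

```text
time: 6.45
tool_pos: [0.5192, -0.3077, 0.2437]
tcp_rot: [3.138, -0.524, 0.288]
contact_force: [-0.0, 0.1, -0.0]
width: 0.0472
grasp_force: 0.0
t 6.45 tcp mould [  59.1 -100.   133.9] force mould [ 0.   0.1 -0. ] w 0.04716010523981824 gf 0.0 rot [ 3.138 -0.524  0.288] world [ 0.5192 -0.3077  0.2437]
(0,130,120) world delta [-108.5  207.6  -41.5]
(0,130,17) world delta [ 49.3  14.8 -89.2]
```

Next, move to above the knockout knob, keeping high while over the block.

```bash
python3 -m creep '[{"x":-12,"y":23,"z":0,"ax":0,"ay":0,"az":0,"fingers":0},{"x":-12,"y":23,"z":0,"ax":0,"ay":0,"az":0,"fingers":0},{"x":-12,"y":23,"z":-5,"ax":0,"ay":0,"az":0,"fingers":0},{"x":-12,"y":23,"z":-5,"ax":0,"ay":0,"az":0,"fingers":0},{"x":-12,"y":23,"z":-5,"ax":0,"ay":0,"az":0,"fingers":0},{"x":-12,"y":23,"z":-5,"ax":0,"ay":0,"az":0,"fingers":0},{"x":-12,"y":23,"z":-7,"ax":0,"ay":0,"az":0,"fingers":0},{"x":-12,"y":23,"z":-7,"ax":0,"ay":0,"az":0,"fingers":0},{"x":-12,"y":23,"z":-7,"ax":0,"ay":0,"az":0,"fingers":0},{"x":0,"y":0,"z":0,"ax":0,"ay":0,"az":0,"fingers":0}]'
python3 - <<'E'
from workcell import *
import cv2,pickle
c=camera("wrist");o=get_obs();pickle.dump((c,o),open("w2.pkl","wb"))
cv2.imwrite("pics/w3.png",c["img"][:,:,::-1])
E
python3 w.py '(0,130,17)'
```

```text
time: 7.7
tool_pos: [0.411, -0.0996, 0.202]
tcp_rot: [3.137, -0.524, 0.29]
contact_force: [-0.1, 0.1, 0.5]
width: 0.047
grasp_force: 0.0
t 7.75 tcp mould [  0.8 129.4 119.9] force mould [ 0.1  0.3 -0.2] w 0.04680620420698961 gf 0.0 rot [ 3.136 -0.524  0.289] world [ 0.4116 -0.1005  0.2025]
(0,130,17) world delta [ 48.4  15.2 -89.5]
```

View pics/w3.png

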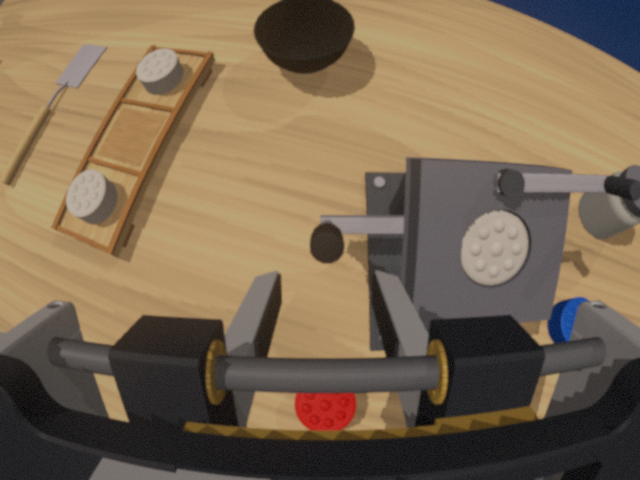

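The keeper is swung clear, running level to the right, and the casting at (495,248) is unobstructed. The knockout knob at (326,243) is centred between the fingers, and the free bay is the middle one at about (133,135). I'll check this against the model and work out the slip pose.

```bash
python3 - <<'E'
from m import *
c,o=pickle.load(open("w2.pkl","rb"));p=np.load("pose.npy");O=p[:3];F=frame(p[3])
for n,X in dict(kk=(0,130,44),kkb=(0,130,12),cast=(0,0,49)).items(): print(n,fproj(c,O+F@(np.array(X)/1000)))
def fz(u,v,z):
    q,dd=fray(c,u,v);return q+dd*(z-q[2])/dd[2]
# finished rosettes: white blobs top view, at z=.052; wooden slip by mask
for cam,nm in((t,"top"),(s,"scene")):
    hsv=cv2.cvtColor(cam["img"],cv2.COLOR_RGB2HSV);roi=(180,320,200,260) if nm=="top" else (180,305,350,445)
    a,b,e,g=roi;m=((hsv[a:b,e:g,1]<60)&(hsv[a:b,e:g,2]>110)).astype(np.uint8)
    k,l,st,ce=cv2.connectedComponentsWithStats(m);Q=[]
    for i in range(1,k):
        if st[i,4]>150: q=onz(cam,ce[i][0]+e,ce[i][1]+a,.048);Q.append(q);print(nm,"done",q.round(4),st[i,4])
    if len(Q)==2: print("mid",(Q[0]+Q[1])/2,"sep",np.linalg.norm(Q[0]-Q[1]),"yaw",np.arctan2(*(Q[0]-Q[1])[[1,0]]))
W=[fz(*a,.026) for a in((152,47),(213,53),(115,252),(55,228))]
print("wrist rack corners",np.round(W,3),"mean",np.mean(W,0));
B=[fz(*a,.02) for a in((125,98),(172,107),(140,172),(93,158))];print("bay",np.mean(B,0))
T=[onz(t,*a,.026) for a in((209,184),(257,187),(247,309),(202,308))];print("top rack",np.round(T,3),np.mean(T,0))
E
```

```text
kk [327.62434403 248.58271375]
kkb [327.25859725 237.41809885]
cast [499.12886577 248.94203449]
top done [0.6432 0.2049 0.048 ] 478
top done [0.452  0.2083 0.048 ] 519
mid [0.54762151 0.20660023 0.048     ] sep 0.19127753430189723 yaw -0.017970237696019326
scene done [0.4484 0.2058 0.048 ] 407
scene done [0.6413 0.2022 0.048 ] 532
mid [0.54485789 0.20399369 0.048     ] sep 0.1928579819137925 yaw 3.123083784206729
wrist rack corners [[0.693 0.253 0.026]
 [0.693 0.146 0.026]
 [0.4   0.148 0.026]
 [0.399 0.256 0.026]] mean [0.54602941 0.20087426 0.026     ]
bay [0.55066539 0.20679376 0.02      ]
top rack [[0.695 0.262 0.026]
 [0.691 0.146 0.026]
 [0.4   0.157 0.026]
 [0.399 0.261 0.026]] [0.54637981 0.20672492 0.026     ]
```

```bash
python3 -m creep '[{"x":6,"y":2,"z":-11,"ax":0,"ay":0,"az":0,"fingers":0},{"x":6,"y":2,"z":-11,"ax":0,"ay":0,"az":0,"fingers":0},{"x":6,"y":2,"z":-11,"ax":0,"ay":0,"az":0,"fingers":0},{"x":6,"y":2,"z":-11,"ax":0,"ay":0,"az":0,"fingers":0},{"x":6,"y":2,"z":-11,"ax":0,"ay":0,"az":0,"fingers":0},{"x":6,"y":2,"z":-11,"ax":0,"ay":0,"az":0,"fingers":0},{"x":6,"y":2,"z":-11,"ax":0,"ay":0,"az":0,"fingers":0},{"x":5,"y":1.5,"z":-9,"ax":0,"ay":0,"az":0,"fingers":0},{"x":0,"y":0,"z":0,"ax":0,"ay":0,"az":0,"fingers":0},{"x":0,"y":0,"z":0,"ax":0,"ay":0,"az":0,"fingers":0}]'
python3 w.py '(0,130,17)'
```

```text
time: 9.0
tool_pos: [0.4588, -0.0852, 0.1163]
tcp_rot: [3.137, -0.524, 0.288]
contact_force: [-0.2, 0.3, 0.3]
width: 0.0468
grasp_force: 0.0
t 9.0 tcp mould [  0.7 130.5  20.5] force mould [0.1 0.3 0.3] w 0.04679613226090247 gf 0.0 rot [ 3.137 -0.524  0.288] world [ 0.4588 -0.0852  0.1163]
(0,130,17) world delta [ 1.2 -0.1 -3.4]
```

The slip is at about (0.547,0.205) with yaw about 0. Now I'll grip the knockout knob firmly.

```bash
python3 -m creep '[{"x":1,"y":0,"z":-2,"ax":0,"ay":0,"az":0,"fingers":1},{"x":0,"y":0,"z":0,"ax":0,"ay":0,"az":0,"fingers":1},{"x":0,"y":0,"z":0,"ax":0,"ay":0,"az":0,"fingers":1},{"x":0,"y":0,"z":0,"ax":0,"ay":0,"az":0,"fingers":1},{"x":0,"y":0,"z":0,"ax":0,"ay":0,"az":0,"fingers":1},{"x":0,"y":0,"z":0,"ax":0,"ay":0,"az":0,"fingers":1},{"x":0,"y":0,"z":0,"ax":0,"ay":0,"az":0,"fingers":1},{"x":0,"y":0,"z":0,"ax":0,"ay":0,"az":0,"fingers":1},{"x":0,"y":0,"z":0,"ax":0,"ay":0,"az":0,"fingers":1},{"x":0,"y":0,"z":0,"ax":0,"ay":0,"az":0,"fingers":1}]' 55
python3 w.py
```

```text
time: 10.25
tool_pos: [0.4598, -0.0859, 0.1142]
tcp_rot: [3.136, -0.524, 0.288]
contact_force: [2.3, -5.4, -0.9]
width: 0.0249
grasp_force: 55.0
t 10.25 tcp mould [  0.3 129.5  18.2] force mould [ 0.2 -5.8 -1.1] w 0.02486785316100174 gf 55.00687837600708 rot [ 3.136 -0.524  0.288] world [ 0.4598 -0.0859  0.1142]
```

```bash
python3 -m creep '[{"x":-1.5,"y":-0.4,"z":2.7,"ax":0,"ay":0,"az":0,"fingers":1},{"x":-1.5,"y":-0.4,"z":2.7,"ax":0,"ay":0,"az":0,"fingers":1},{"x":-1.5,"y":-0.4,"z":2.7,"ax":0,"ay":0,"az":0,"fingers":1},{"x":-1.5,"y":-0.4,"z":2.7,"ax":0,"ay":0,"az":0,"fingers":1},{"x":-1.5,"y":-0.5,"z":2.7,"ax":0,"ay":0,"az":0,"fingers":1},{"x":-1.5,"y":-0.5,"z":2.7,"ax":0,"ay":0,"az":0,"fingers":1},{"x":-1.5,"y":-0.5,"z":2.7,"ax":0,"ay":0,"az":0,"fingers":1},{"x":-1.2,"y":-0.4,"z":2.2,"ax":0,"ay":0,"az":0,"fingers":1},{"x":0,"y":0,"z":0,"ax":0,"ay":0,"az":0,"fingers":1},{"x":0,"y":0,"z":0,"ax":0,"ay":0,"az":0,"fingers":1}]'
python3 w.py
```

```text
time: 11.5
tool_pos: [0.4484, -0.0892, 0.1348]
tcp_rot: [3.137, -0.524, 0.287]
contact_force: [5.8, -5.0, -5.2]
width: 0.0253
grasp_force: 55.0
t 11.5 tcp mould [  0.3 129.6  42. ] force mould [ 1.  -6.5 -6.5] w 0.025250765354019045 gf 54.99786615371704 rot [ 3.137 -0.524  0.287] world [ 0.4484 -0.0892  0.1348]
```

```bash
python3 -m creep '[{"x":-0.5,"y":-0.2,"z":0.9,"ax":0,"ay":0,"az":0,"fingers":1},{"x":0,"y":0,"z":0,"ax":0,"ay":0,"az":0,"fingers":1},{"x":0,"y":0,"z":0,"ax":0,"ay":0,"az":0,"fingers":0},{"x":0,"y":0,"z":0,"ax":0,"ay":0,"az":0,"fingers":0},{"x":0,"y":0,"z":0,"ax":0,"ay":0,"az":0,"fingers":0},{"x":0,"y":0,"z":0,"ax":0,"ay":0,"az":0,"fingers":0},{"x":-10,"y":-3,"z":18,"ax":0,"ay":0,"az":0,"fingers":0},{"x":-10,"y":-3,"z":18,"ax":0,"ay":0,"az":0,"fingers":0},{"x":-10,"y":-3,"z":18,"ax":0,"ay":0,"az":0,"fingers":0},{"x":-10,"y":-3,"z":18,"ax":0,"ay":0,"az":0,"fingers":-1}]'
python3 - <<'E'
from workcell import *
import cv2,pickle
c=camera("wrist");o=get_obs();pickle.dump((c,o),open("w3.pkl","wb"))
cv2.imwrite("pics/w4.png",c["img"][130:400,150:640,::-1])
E
python3 w.py '(0,0,130)' '(0,0,53)'
```

```text
time: 12.75
tool_pos: [0.407, -0.1006, 0.2088]
tcp_rot: [3.138, -0.524, 0.288]
contact_force: [-0.2, -0.4, -0.1]
width: 0.0539
grasp_force: 0.0
t 12.8 tcp mould [  1.7 129.4 130. ] force mould [ 1.6 -1.1  1.7] w 0.057533987194778195 gf 0.0 rot [ 3.133 -0.526  0.29 ] world [ 0.4075 -0.1017  0.2117]
(0,0,130) world delta [  35.8 -124.4   -0.9]
(0,0,53) world delta [ 36.9  11.1 -66.7]
```

View pics/w4.png

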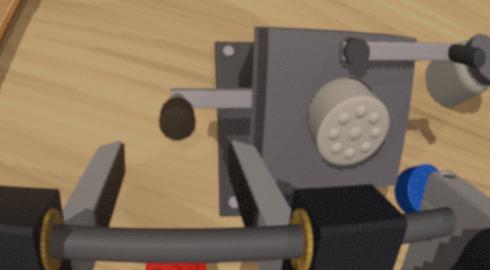

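The rosette stands well out of the cavity (crop (350,125)), and the keeper is clear. Now I'll move over it with open fingers.

```bash
python3 -m creep '[{"x":4,"y":-14,"z":0,"ax":0,"ay":0,"az":0,"fingers":-1},{"x":4,"y":-14,"z":0,"ax":0,"ay":0,"az":0,"fingers":-1},{"x":4,"y":-14,"z":0,"ax":0,"ay":0,"az":0,"fingers":-1},{"x":4,"y":-14,"z":0,"ax":0,"ay":0,"az":0,"fingers":-1},{"x":4,"y":-14,"z":0,"ax":0,"ay":0,"az":0,"fingers":-1},{"x":4,"y":-14,"z":0,"ax":0,"ay":0,"az":0,"fingers":-1},{"x":4,"y":-14,"z":0,"ax":0,"ay":0,"az":0,"fingers":-1},{"x":4,"y":-14,"z":0,"ax":0,"ay":0,"az":0,"fingers":-1},{"x":4,"y":-12,"z":0,"ax":0,"ay":0,"az":0,"fingers":-1},{"x":0,"y":0,"z":0,"ax":0,"ay":0,"az":0,"fingers":-1}]'
python3 w.py '(0,0,54)'
python3 - <<'E'
from m import *
from workcell import camera
c,o=pickle.load(open("w3.pkl","rb"));p=np.load("pose.npy");O=p[:3];F=frame(p[3])
print([fproj(c,O+F@[0,0,z]) for z in(.049,.066,.073)],"seen ~(503,263)")
c=camera("wrist");print([fproj(c,O+F@[0,0,z]).round(1) for z in(.049,.073)])
g=c["img"].astype(int);a=150;m=(g[a:330,200:450].min(-1)>110).astype(np.uint8);hs=cv2.cvtColor(c["img"],cv2.COLOR_RGB2HSV)[a:330,200:450];m&=(hs[...,1]<70)
k,l,st,ce=cv2.connectedComponentsWithStats(m);i=1+st[1:,4].argmax();print(st[i],ce[i]+[200,a])
E
```

```text
time: 14.05
tool_pos: [0.4435, -0.2255, 0.2078]
tcp_rot: [3.139, -0.523, 0.287]
contact_force: [-0.7, -0.3, 0.4]
width: 0.0938
grasp_force: 0.0
t 14.05 tcp mould [ -1.2   0.5 127.2] force mould [-0.5 -0.   0.7] w 0.09383217741094488 gf 0.0 rot [ 3.139 -0.523  0.287] world [ 0.4435 -0.2255  0.2078]
(0,0,54) world delta [ 36.2  10.3 -62.8]
[array([495.08163227, 245.61248181]), array([504.58277534, 251.83052687]), array([508.77254097, 254.59310883])] seen ~(503,263)
[array([327.7, 245.5]), array([328. , 255.4])]
[  83   55   88   92 5956] [325.25973808 252.61685695]
```

```bash
python3 -m creep '[{"x":5,"y":1.5,"z":-9,"ax":0,"ay":0,"az":0,"fingers":-1},{"x":5,"y":1.5,"z":-9,"ax":0,"ay":0,"az":0,"fingers":-1},{"x":5,"y":1.5,"z":-9,"ax":0,"ay":0,"az":0,"fingers":-1},{"x":5,"y":1.5,"z":-9,"ax":0,"ay":0,"az":0,"fingers":-1},{"x":5,"y":1.5,"z":-9,"ax":0,"ay":0,"az":0,"fingers":-1},{"x":5,"y":1.5,"z":-8,"ax":0,"ay":0,"az":0,"fingers":-1},{"x":3,"y":1,"z":-5,"ax":0,"ay":0,"az":0,"fingers":-1},{"x":2,"y":0.5,"z":-3.5,"ax":0,"ay":0,"az":0,"fingers":-1},{"x":0,"y":0,"z":0,"ax":0,"ay":0,"az":0,"fingers":-1},{"x":0,"y":0,"z":0,"ax":0,"ay":0,"az":0,"fingers":-1}]'
python3 w.py
```

```text
time: 15.35
tool_pos: [0.4785, -0.2145, 0.1468]
tcp_rot: [3.137, -0.524, 0.288]
contact_force: [-0.1, 0.3, 0.0]
width: 0.0936
grasp_force: 0.0
t 15.35 tcp mould [ 0.1  1.  56.1] force mould [-0.   0.4  0. ] w 0.09363144022423528 gf 0.0 rot [ 3.137 -0.524  0.288] world [ 0.4785 -0.2145  0.1468]
```

```bash
python3 -m creep '[{"x":0,"y":0,"z":0,"ax":0,"ay":0,"az":0,"fingers":0.6},{"x":0,"y":0,"z":0,"ax":0,"ay":0,"az":0,"fingers":0.6},{"x":0,"y":0,"z":0,"ax":0,"ay":0,"az":0,"fingers":0.6},{"x":0,"y":0,"z":0,"ax":0,"ay":0,"az":0,"fingers":0.6},{"x":0,"y":0,"z":0,"ax":0,"ay":0,"az":0,"fingers":0.6},{"x":-0.5,"y":-0.1,"z":0.9,"ax":0,"ay":0,"az":0,"fingers":0.6},{"x":-1,"y":-0.3,"z":1.8,"ax":0,"ay":0,"az":0,"fingers":0.6},{"x":-1,"y":-0.3,"z":1.8,"ax":0,"ay":0,"az":0,"fingers":0.6},{"x":-2,"y":-0.6,"z":3.6,"ax":0,"ay":0,"az":0,"fingers":0.6},{"x":-2,"y":-0.6,"z":3.6,"ax":0,"ay":0,"az":0,"fingers":0.6}]' 15
python3 w.py
```

```text
time: 16.6
tool_pos: [0.4714, -0.2157, 0.1581]
tcp_rot: [3.139, -0.523, 0.288]
contact_force: [-0.3, 0.3, -0.9]
width: 0.0596
grasp_force: 15.0
t 16.6 tcp mould [-0.5  1.9 69.4] force mould [-0.6  0.3 -0.6] w 0.05956463001651421 gf 14.987084344993491 rot [ 3.139 -0.523  0.288] world [ 0.4714 -0.2157  0.1581]
```

The rosette is held (59.6 mm) and free. I'll lift it clear, then straighten and carry it to the rack.

```bash
python3 -m creep '[{"x":-5,"y":-1.5,"z":9,"ax":0,"ay":0,"az":0,"fingers":0.6},{"x":-5,"y":-1.5,"z":9,"ax":0,"ay":0,"az":0,"fingers":0.6},{"x":-5,"y":-1.5,"z":10,"ax":0,"ay":0,"az":0,"fingers":0.6},{"x":-5,"y":-1.5,"z":10,"ax":0,"ay":0,"az":0,"fingers":0.6},{"x":0,"y":5,"z":12,"ax":-0.01,"ay":0.035,"az":0,"fingers":0.6},{"x":8,"y":15,"z":12,"ax":-0.0225,"ay":0.078,"az":0,"fingers":0.6},{"x":8,"y":25,"z":12,"ax":-0.0225,"ay":0.078,"az":0,"fingers":0.6},{"x":8,"y":30,"z":5,"ax":-0.0225,"ay":0.078,"az":0,"fingers":0.6},{"x":8,"y":30,"z":0,"ax":-0.0225,"ay":0.078,"az":0,"fingers":0.6},{"x":8,"y":30,"z":0,"ax":-0.0225,"ay":0.078,"az":0,"fingers":0.6}]' 20
python3 w.py
```

```text
time: 17.85
tool_pos: [0.4922, -0.0863, 0.2384]
tcp_rot: [3.14, -0.08, 0.286]
contact_force: [0.1, 0.3, -1.0]
width: 0.0592
grasp_force: 20.0
t 17.85 tcp mould [ 89.2 119.8 110.3] force mould [-0.3  0.2 -0.9] w 0.0591508196337799 gf 19.986721234599827 rot [ 3.14  -0.08   0.286] world [ 0.4922 -0.0863  0.2384]
```

```bash
python3 -m creep '[{"x":5,"y":32,"z":0,"ax":-0.0115,"ay":0.0385,"az":-0.04,"fingers":0.6},{"x":5,"y":34,"z":0,"ax":-0.0115,"ay":0.0385,"az":-0.04,"fingers":0.6},{"x":5,"y":36,"z":0,"ax":0,"ay":0,"az":-0.04,"fingers":0.6},{"x":5,"y":36,"z":0,"ax":0,"ay":0,"az":-0.04,"fingers":0.6},{"x":5,"y":36,"z":-10,"ax":0,"ay":0,"az":-0.04,"fingers":0.6},{"x":5,"y":36,"z":-15,"ax":0,"ay":0,"az":-0.04,"fingers":0.6},{"x":5,"y":32,"z":-20,"ax":0,"ay":0,"az":-0.04,"fingers":0.6},{"x":5,"y":26,"z":-25,"ax":0,"ay":0,"az":-0.02,"fingers":0.6},{"x":5,"y":14,"z":-25,"ax":0,"ay":0,"az":0,"fingers":0.6},{"x":5,"y":6,"z":-20,"ax":0,"ay":0,"az":0,"fingers":0.6}]' 20
python3 w.py
```

```text
time: 19.1
tool_pos: [0.5418, 0.2015, 0.1213]
tcp_rot: [3.138, -0.0, -0.012]
contact_force: [-0.2, -0.2, -1.6]
width: 0.0592
grasp_force: 20.0
t 19.1 tcp mould [143.5 381.1 -56.3] force mould [-1.  -0.1 -1.3] w 0.059222641594601444 gf 19.988151874858886 rot [ 3.138 -0.    -0.012] world [0.5418 0.2015 0.1213]
```

```bash
python3 -m creep '[{"x":2,"y":1,"z":-10,"ax":0,"ay":0,"az":0,"fingers":0.6},{"x":1,"y":1,"z":-12,"ax":0,"ay":0,"az":0,"fingers":0.6},{"x":0,"y":0,"z":-12,"ax":0,"ay":0,"az":0,"fingers":0.6},{"x":0,"y":0,"z":-12,"ax":0,"ay":0,"az":0,"fingers":0.6},{"x":0,"y":0,"z":-10,"ax":0,"ay":0,"az":0,"fingers":0.6},{"x":0,"y":0,"z":-8,"ax":0,"ay":0,"az":0,"fingers":0.6},{"x":0,"y":0,"z":-5,"ax":0,"ay":0,"az":0,"fingers":0.6},{"x":0,"y":0,"z":-2,"ax":0,"ay":0,"az":0,"fingers":0.6},{"x":0,"y":0,"z":0,"ax":0,"ay":0,"az":0,"fingers":0.6},{"x":0,"y":0,"z":0,"ax":0,"ay":0,"az":0,"fingers":0.6}]' 20
python3 - <<'E'
from workcell import *
from h import *
o=get_obs();print(o["tool_pos"],o["contact_force"],o["tcp_rot"])
c=camera("scene");cv2.imwrite("pics/s2.png",cv2.resize(c["img"][170:310,330:470,::-1],(560,560),interpolation=cv2.INTER_CUBIC))
c=camera("wrist");d=c["img"];cv2.imwrite("pics/w5.png",d[:,:,::-1])
def fz(u,v,z):
    q,dd=fray(c,u,v);return q+dd*(z-q[2])/dd[2]
hs=cv2.cvtColor(d,cv2.COLOR_RGB2HSV);m=((hs[...,1]<60)&(hs[...,2]>140)).astype(np.uint8)
k,l,st,ce=cv2.connectedComponentsWithStats(m)
for i in range(1,k):
    if st[i,4]>600: print(st[i],ce[i].round(1),fz(*ce[i],.05).round(4))
E
```

```text
time: 20.35
tool_pos: [0.5452, 0.2029, 0.0517]
tcp_rot: [3.138, -0.002, -0.013]
contact_force: [-0.0, -0.5, -0.2]
width: 0.0596
grasp_force: 20.0
[0.54520411 0.20294514 0.05167208] [-0.02879965 -0.53887949 -0.2471933 ] [ 3.13774167e+00 -1.74641451e-03 -1.30632591e-02]
[  262    37   124   119 11504] [323.2  96.5] [0.6415 0.2042 0.05  ]
[  19   41   63  191 6861] [ 48.7 107.9] [0.6529 0.3659 0.05  ]
[ 276  393   93   38 3101] [322.  412.3] [0.459  0.2079 0.05  ]
```

View pics/w5.png

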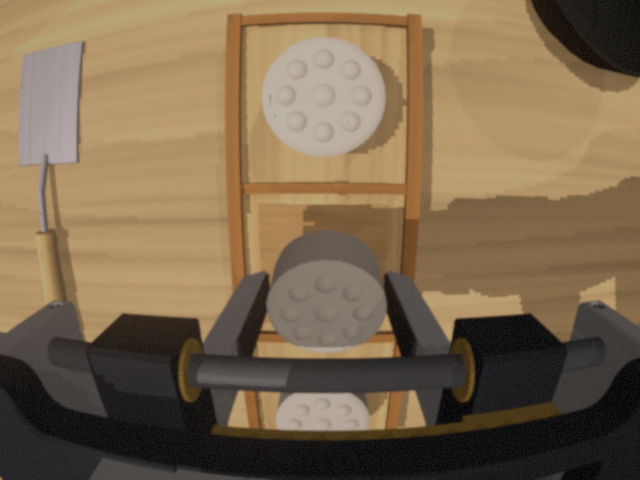

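The rosette is upright and centred across the rack in the free bay (image (326,290)). I'll read its top height from the depth to get the drop left.

```bash
python3 - <<'E'
from workcell import *
from h import *
o=get_obs();print(o["tool_pos"],[get_obs()["contact_force"][2]])
c=camera("wrist")
def pt(u,v):
    q,dd=fray(c,u,v);zc=np.median(c["depth"][v-3:v+4,u-3:u+4]);return q+dd*zc/(c["R"][2]@dd)
for n,(u,v) in dict(done=(342,110),held=(310,318),held2=(338,318),held3=(325,335),ridge=(325,188),floor=(275,215),fing=(250,290)).items(): print(n,pt(u,v).round(4))
for u,v in((267,300),(386,300)):
    q,dd=fray(c,u,v);print([ (q+dd*(z-q[2])/dd[2])[:2].round(4) for z in(.06,.07,.08)])
E
```

```text
[0.54510823 0.20294732 0.05160002] [np.float64(-0.7586678977261002)]
done [0.6345 0.1953 0.0523]
held [0.5345 0.2123 0.0653]
held2 [0.5344 0.1984 0.0655]
held3 [0.5235 0.205  0.0633]
ridge [0.5936 0.204  0.0243]
floor [0.5781 0.2331 0.0209]
fing [0.5552 0.2382 0.0786]
[array([0.542, 0.234]), array([0.5465, 0.2323]), array([0.5509, 0.2305])]
[array([0.5411, 0.1738]), array([0.5456, 0.1756]), array([0.5501, 0.1773])]
```

The bottom is about 13 mm above the slip. I'll lower most of that and watch the force.

```bash
python3 -m creep '[{"x":1,"y":1,"z":-3,"ax":0,"ay":0,"az":0,"fingers":0.6},{"x":0.5,"y":0.5,"z":-3,"ax":0,"ay":0,"az":0,"fingers":0.6},{"x":0,"y":0,"z":-2,"ax":0,"ay":0,"az":0,"fingers":0.6},{"x":0,"y":0,"z":-1,"ax":0,"ay":0,"az":0,"fingers":0.6},{"x":0,"y":0,"z":-1,"ax":0,"ay":0,"az":0,"fingers":0.6},{"x":0,"y":0,"z":-0.5,"ax":0,"ay":0,"az":0,"fingers":0.6},{"x":0,"y":0,"z":-0.5,"ax":0,"ay":0,"az":0,"fingers":0.6},{"x":0,"y":0,"z":0,"ax":0,"ay":0,"az":0,"fingers":0.6},{"x":0,"y":0,"z":0,"ax":0,"ay":0,"az":0,"fingers":0.6},{"x":0,"y":0,"z":0,"ax":0,"ay":0,"az":0,"fingers":0.6}]' 10
python3 - <<'E'
from workcell import *
from h import *
c=camera("wrist")
def pt(u,v):
    q,dd=fray(c,u,v);zc=np.median(c["depth"][v-3:v+4,u-3:u+4]);return q+dd*zc/(c["R"][2]@dd)
for a in((310,318),(338,318),(325,335)): print(pt(*a).round(4))
E
```

```text
time: 21.75
tool_pos: [0.5482, 0.2045, 0.0417]
tcp_rot: [3.138, -0.005, -0.013]
contact_force: [4.7, -0.9, 5.7]
width: 0.0596
grasp_force: 10.0
[0.5375 0.2138 0.0554]
[0.5376 0.1999 0.0558]
[0.5272 0.2065 0.0544]
```

Contact is made at about 6 N. I'll relax the grip so the rosette seats flat, lower slightly and open a little at a time.

```bash
python3 -m creep '[{"x":0,"y":0,"z":0,"ax":0,"ay":0,"az":0,"fingers":0.6},{"x":-0.3,"y":0,"z":-0.4,"ax":0,"ay":0,"az":0,"fingers":0.6},{"x":-0.2,"y":0,"z":-0.4,"ax":0,"ay":0,"az":0,"fingers":0.6},{"x":0,"y":0,"z":-0.4,"ax":0,"ay":0,"az":0,"fingers":0.6},{"x":0,"y":0,"z":-0.4,"ax":0,"ay":0,"az":0,"fingers":0.6},{"x":0,"y":0,"z":0,"ax":0,"ay":0,"az":0,"fingers":0.6},{"x":0,"y":0,"z":0,"ax":0,"ay":0,"az":0,"fingers":0.6},{"x":0,"y":0,"z":0,"ax":0,"ay":0,"az":0,"fingers":0.6},{"x":0,"y":0,"z":0,"ax":0,"ay":0,"az":0,"fingers":0.6},{"x":0,"y":0,"z":0,"ax":0,"ay":0,"az":0,"fingers":0.6}]' 4
python3 - <<'E'
from workcell import *
from h import *
c=camera("wrist")
def pt(u,v):
    q,dd=fray(c,u,v);zc=np.median(c["depth"][v-3:v+4,u-3:u+4]);return q+dd*zc/(c["R"][2]@dd)
for a in((310,318),(338,318),(325,335),(323,60),(323,140),(342,110)): print(pt(*a).round(4))
E
```

```text
time: 23.05
tool_pos: [0.5459, 0.2044, 0.0386]
tcp_rot: [3.138, -0.001, -0.013]
contact_force: [-0.3, 0.4, -0.6]
width: 0.0598
grasp_force: 4.0
[0.5356 0.2136 0.053 ]
[0.5355 0.1998 0.0532]
[0.5261 0.2064 0.0535]
[0.6568 0.2054 0.053 ]
[0.6207 0.2059 0.0531]
[0.634  0.1974 0.0521]
```

It's seated: the top is at 53 mm, level with the finished ones. Release and lift.

```bash
python3 -m creep '[{"x":0,"y":0,"z":0,"ax":0,"ay":0,"az":0,"fingers":-0.4},{"x":0,"y":0,"z":0,"ax":0,"ay":0,"az":0,"fingers":-0.6},{"x":0,"y":0,"z":0,"ax":0,"ay":0,"az":0,"fingers":-0.7},{"x":0,"y":0,"z":0,"ax":0,"ay":0,"az":0,"fingers":-0.7},{"x":0,"y":0,"z":5,"ax":0,"ay":0,"az":0,"fingers":-0.7},{"x":0,"y":0,"z":15,"ax":0,"ay":0,"az":0,"fingers":-0.7},{"x":0,"y":0,"z":30,"ax":0,"ay":0,"az":0,"fingers":-0.7},{"x":0,"y":0,"z":40,"ax":0,"ay":0,"az":0,"fingers":-0.7},{"x":0,"y":0,"z":40,"ax":0,"ay":0,"az":0,"fingers":0},{"x":0,"y":-20,"z":40,"ax":0,"ay":0,"az":0,"fingers":0}]' 40
python3 w.py '(0,130,140)'
python3 - <<'E'
from workcell import *
from h import *
for n in("top","scene"):
    cam=camera(n);hsv=cv2.cvtColor(cam["img"],cv2.COLOR_RGB2HSV)
    a,b,e,g=(180,320,200,260) if n=="top" else (180,305,350,445)
    m=((hsv[a:b,e:g,1]<60)&(hsv[a:b,e:g,2]>110)).astype(np.uint8);k,l,st,ce=cv2.connectedComponentsWithStats(m)
    for i in range(1,k):
        if st[i,4]>100: print(n,onz(cam,ce[i][0]+e,ce[i][1]+a,.048).round(4),st[i])
E
```

```text
time: 24.35
tool_pos: [0.5459, 0.185, 0.2114]
tcp_rot: [3.138, -0.003, -0.011]
contact_force: [0.1, -0.1, 0.0]
width: 0.0629
grasp_force: 0.0
t 24.35 tcp mould [187.8 364.2  22.2] force mould [ 0.1 -0.1 -0. ] w 0.06293894503931374 gf 0.0 rot [ 3.138e+00 -3.000e-03 -1.100e-02] world [0.5459 0.185  0.2114]
(0,130,140) world delta [-144.8 -288.1    8.1]
top [0.5395 0.2186 0.048 ] [ 15  56  15  23 243]
top [0.4606 0.2125 0.048 ] [ 12  93  24  18 318]
scene [0.4507 0.2052 0.048 ] [ 21   7  26  21 378]
scene [0.5398 0.2032 0.048 ] [ 33  39  27  22 476]
scene [0.6411 0.2021 0.048 ] [ 49  77  28  26 560]
```

The rosette is in the bay between the other two, which haven't moved. Now back to the knockout knob, with the fingers closing for the push.

```bash
python3 -m creep '[{"x":-14,"y":-28,"z":3,"ax":0,"ay":0,"az":0.06,"fingers":1},{"x":-14,"y":-28,"z":3,"ax":0,"ay":0,"az":0.06,"fingers":1},{"x":-14,"y":-28,"z":3,"ax":0,"ay":0,"az":0.06,"fingers":1},{"x":-14,"y":-28,"z":3,"ax":0,"ay":0,"az":0.06,"fingers":1},{"x":-14,"y":-28,"z":0,"ax":0,"ay":0,"az":0.06,"fingers":1},{"x":-15,"y":-29,"z":0,"ax":0.029,"ay":-0.1,"az":0,"fingers":1},{"x":-15,"y":-29,"z":0,"ax":0.029,"ay":-0.1,"az":0,"fingers":1},{"x":-15,"y":-29,"z":0,"ax":0.029,"ay":-0.1,"az":0,"fingers":1},{"x":-15,"y":-29,"z":0,"ax":0.029,"ay":-0.1,"az":0,"fingers":1},{"x":-15,"y":-29,"z":0,"ax":0.029,"ay":-0.1,"az":0,"fingers":1}]'
python3 w.py '(0,130,76)' '(0,130,44)'
python3 - <<'E'
from workcell import *
from h import *
cam=camera("top");hsv=cv2.cvtColor(cam["img"],cv2.COLOR_RGB2HSV);a,b,e,g=(180,320,200,260)
m=((hsv[a:b,e:g,1]<60)&(hsv[a:b,e:g,2]>110)).astype(np.uint8);k,l,st,ce=cv2.connectedComponentsWithStats(m)
for i in range(1,k):
    if st[i,4]>100: print(onz(cam,ce[i][0]+e,ce[i][1]+a,.048).round(4),st[i])
E
```

```text
time: 25.7
tool_pos: [0.4004, -0.1007, 0.2209]
tcp_rot: [3.132, -0.526, 0.29]
contact_force: [-1.1, -0.3, -0.5]
width: 0.0004
grasp_force: 0.0
t 25.7 tcp mould [  0.7 132.4 141.2] force mould [-1.2  0.1  0.1] w 0.0004005591962677416 gf 0.0 rot [ 3.132 -0.526  0.29 ] world [ 0.4004 -0.1007  0.2209]
(0,130,76) world delta [ 31.4   6.9 -56.8]
(0,130,44) world delta [ 15.3   4.6 -27.7]
[0.6429 0.2049 0.048 ] [ 18  12  26  25 485]
[0.5424 0.2056 0.048 ] [ 15  54  26  25 500]
[0.4518 0.2081 0.048 ] [ 12  93  26  25 524]
```

The rosette is about 5 mm off bay centre, fully on the 76 mm slip, and the two finished ones haven't moved. Next I'll press the knockout down.

```bash
python3 -m creep '[{"x":5,"y":1,"z":-10,"ax":0,"ay":0,"az":0,"fingers":1},{"x":6,"y":1,"z":-11,"ax":0,"ay":0,"az":0,"fingers":1},{"x":6,"y":1.5,"z":-11,"ax":0,"ay":0,"az":0,"fingers":1},{"x":6,"y":1.5,"z":-11,"ax":0,"ay":0,"az":0,"fingers":1},{"x":5,"y":1,"z":-9,"ax":0,"ay":0,"az":0,"fingers":1},{"x":3,"y":1,"z":-5.5,"ax":0,"ay":0,"az":0,"fingers":1},{"x":3,"y":1,"z":-5,"ax":0,"ay":0,"az":0,"fingers":1},{"x":2.5,"y":0.7,"z":-4.5,"ax":0,"ay":0,"az":0,"fingers":1},{"x":2.5,"y":0.7,"z":-4.5,"ax":0,"ay":0,"az":0,"fingers":1},{"x":0,"y":0,"z":0,"ax":0,"ay":0,"az":0,"fingers":1}]'
python3 w.py '(0,130,44)'
```

```text
time: 27.0
tool_pos: [0.44, -0.0914, 0.149]
tcp_rot: [3.135, -0.522, 0.287]
contact_force: [0.7, 0.3, -0.8]
width: 0.0002
grasp_force: 0.0
t 27.0 tcp mould [ -0.  129.9  58.6] force mould [ 0.3  0.1 -1.1] w 0.00015427720199129449 gf 0.0 rot [ 3.135 -0.522  0.287] world [ 0.44   -0.0914  0.149 ]
(0,130,44) world delta [  7.    2.2 -12.7]
```

```bash
python3 -m creep '[{"x":1.4,"y":0.4,"z":-2.6,"ax":0,"ay":0,"az":0,"fingers":1},{"x":1.4,"y":0.4,"z":-2.6,"ax":0,"ay":0,"az":0,"fingers":1},{"x":1.4,"y":0.4,"z":-2.6,"ax":0,"ay":0,"az":0,"fingers":1},{"x":1.4,"y":0.4,"z":-2.6,"ax":0,"ay":0,"az":0,"fingers":1},{"x":1,"y":0.3,"z":-1.7,"ax":0,"ay":0,"az":0,"fingers":1},{"x":0.5,"y":0.1,"z":-0.9,"ax":0,"ay":0,"az":0,"fingers":1},{"x":0.5,"y":0.1,"z":-0.9,"ax":0,"ay":0,"az":0,"fingers":1},{"x":0,"y":0,"z":0,"ax":0,"ay":0,"az":0,"fingers":1},{"x":0,"y":0,"z":0,"ax":0,"ay":0,"az":0,"fingers":1},{"x":0,"y":0,"z":0,"ax":0,"ay":0,"az":0,"fingers":1}]'
python3 w.py '(0,130,42)'
```

```text
time: 28.25
tool_pos: [0.4476, -0.0892, 0.1353]
tcp_rot: [3.135, -0.522, 0.288]
contact_force: [0.4, 0.4, 2.5]
width: 0.0003
grasp_force: 0.8
t 28.25 tcp mould [-1.000e-01  1.299e+02  4.280e+01] force mould [1.7 0.3 1.9] w 0.0003030059494888096 gf 0.8404566554236226 rot [ 3.135 -0.522  0.288] world [ 0.4476 -0.0892  0.1353]
(0,130,42) world delta [ 0.4  0.3 -0.6]
```

```bash
python3 -m creep '[{"x":0.3,"y":0.1,"z":-0.5,"ax":0,"ay":0,"az":0,"fingers":1},{"x":0.3,"y":0.1,"z":-0.5,"ax":0,"ay":0,"az":0,"fingers":1},{"x":0.3,"y":0.1,"z":-0.5,"ax":0,"ay":0,"az":0,"fingers":1},{"x":0.3,"y":0.1,"z":-0.5,"ax":0,"ay":0,"az":0,"fingers":1},{"x":0,"y":0,"z":0,"ax":0,"ay":0,"az":0,"fingers":1},{"x":0,"y":0,"z":0,"ax":0,"ay":0,"az":0,"fingers":1},{"x":0,"y":0,"z":0,"ax":0,"ay":0,"az":0,"fingers":1},{"x":0,"y":0,"z":0,"ax":0,"ay":0,"az":0,"fingers":1},{"x":0,"y":0,"z":0,"ax":0,"ay":0,"az":0,"fingers":1},{"x":0,"y":0,"z":0,"ax":0,"ay":0,"az":0,"fingers":1}]'
python3 w.py '(0,130,42)'
```

```text
time: 29.5
tool_pos: [0.4486, -0.0889, 0.1337]
tcp_rot: [3.134, -0.521, 0.288]
contact_force: [-3.8, -0.3, 6.3]
width: 0.0008
grasp_force: 3.9
t 29.5 tcp mould [ -0.  129.9  40.9] force mould [-0.1  0.9  7.3] w 0.0007644250870190251 gf 3.8578687550034374 rot [ 3.134 -0.521  0.288] world [ 0.4486 -0.0889  0.1337]
(0,130,42) world delta [-0.5 -0.   0.9]
```

```bash
python3 -m creep '[{"x":0.5,"y":0.1,"z":-0.8,"ax":0,"ay":0,"az":0,"fingers":1},{"x":0.5,"y":0.2,"z":-0.9,"ax":0,"ay":0,"az":0,"fingers":1},{"x":0.5,"y":0.1,"z":-0.8,"ax":0,"ay":0,"az":0,"fingers":1},{"x":0.5,"y":0.2,"z":-0.9,"ax":0,"ay":0,"az":0,"fingers":1},{"x":0,"y":0,"z":0,"ax":0,"ay":0,"az":0,"fingers":1},{"x":0,"y":0,"z":0,"ax":0,"ay":0,"az":0,"fingers":1},{"x":0,"y":0,"z":0,"ax":0,"ay":0,"az":0,"fingers":1},{"x":0,"y":0,"z":0,"ax":0,"ay":0,"az":0,"fingers":1},{"x":0,"y":0,"z":0,"ax":0,"ay":0,"az":0,"fingers":1},{"x":0,"y":0,"z":0,"ax":0,"ay":0,"az":0,"fingers":1}]'
python3 w.py '(0,130,42)'
```

```text
time: 30.75
tool_pos: [0.449, -0.0888, 0.1334]
tcp_rot: [3.131, -0.518, 0.293]
contact_force: [-29.3, -0.1, 27.8]
width: 0.0006
grasp_force: 19.0
t 30.75 tcp mould [  0.2 129.8  40.5] force mould [-10.4   8.4  38.2] w 0.0005503588788790146 gf 19.01316155679524 rot [ 3.131 -0.518  0.293] world [ 0.449  -0.0888  0.1334]
(0,130,42) world delta [-1.  -0.1  1.2]
```

Hard stop reached, so the rod is home. I'll retreat, then do a final numeric check.

```bash
python3 -m creep '[{"x":-2,"y":-0.5,"z":3.5,"ax":0,"ay":0,"az":0,"fingers":1},{"x":-4,"y":-1,"z":7,"ax":0,"ay":0,"az":0,"fingers":1},{"x":-8,"y":-2,"z":15,"ax":0,"ay":0,"az":0,"fingers":1},{"x":-10,"y":-3,"z":18,"ax":0,"ay":0,"az":0,"fingers":1},{"x":-10,"y":-3,"z":18,"ax":0,"ay":0,"az":0,"fingers":1},{"x":-10,"y":-3,"z":18,"ax":0,"ay":0,"az":0,"fingers":1},{"x":-10,"y":-3,"z":18,"ax":0,"ay":0,"az":0,"fingers":1},{"x":-5,"y":-1,"z":9,"ax":0,"ay":0,"az":0,"fingers":1},{"x":0,"y":0,"z":0,"ax":0,"ay":0,"az":0,"fingers":1},{"x":0,"y":0,"z":0,"ax":0,"ay":0,"az":0,"fingers":1}]'
python3 - <<'E'
from m import *
from workcell import camera
p=np.load("pose.npy");O=p[:3];F=frame(p[3])
c=camera("wrist");v,u=np.mgrid[0:480,0:640];a=np.stack([u-c["cx"],v-c["cy"]],-1);r=np.hypot(a[...,0],a[...,1]);th=r/f(c)
z=c["depth"];X=np.stack([np.tan(th)*a[...,0]/r*z,np.tan(th)*a[...,1]/r*z,z],-1);P=((X-c["t"])@c["R"]-O)@F*1000
ok=z>0
def reg(n,m): m&=ok;print(n,m.sum(),np.percentile(P[m],[10,50,90],axis=0).round(1).tolist() if m.any() else "")
reg("kk",(abs(P[...,0])<10)&(abs(P[...,1]-130)<10)&(P[...,2]>20)&(P[...,2]<90))
reg("keeper knob",(P[...,2]>80)&(P[...,2]<105)&(P[...,1]<-60)&(P[...,1]>-130))
reg("cavity",(np.hypot(P[...,0],P[...,1])<20)&(P[...,2]<120))
E
```

```text
time: 32.0
tool_pos: [0.3915, -0.1043, 0.2352]
tcp_rot: [3.137, -0.521, 0.287]
contact_force: [-0.0, -0.3, -1.1]
width: 0.0006
grasp_force: 0.0
kk 579 [[-7.7, 121.9, 39.2], [0.8, 130.1, 40.5], [8.3, 137.7, 41.4]]
keeper knob 312 [[50.2, -102.5, 82.9], [55.8, -95.2, 89.8], [61.6, -91.6, 91.3]]
cavity 1197 [[-13.7, -13.8, 12.3], [-0.5, -0.5, 13.6], [13.8, 12.8, 14.5]]
```

The depth check agrees. The knockout knob, cavity floor and keeper knob all read about 3 mm low, the same offset, which puts the rod home, the cavity empty and the keeper aside. I'll hand it in.

```bash
python3 -c "
from workcell import *
print(finish_job())"
```

```text
the job is handed in; nothing more can be done
None
```

The job is handed in: the rosette sits face up on the slip in the free bay (about 5 mm off centre), the keeper bar is swung aside, the knockout rod is pushed fully home, and the finished rosettes read unmoved; I did not re-measure the bowl, jar or spatula.

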